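Pin the parts-well gate shut

ROBOT

A 6-joint arm with a two-finger parallel gripper is mounted at the origin on the work surface. World frame = base frame: x ahead of the robot, y to its left, z up, the work surface at z = 0. Lengths are in mm, angles in rad, forces in N, time in s.
With the tool pointing down it reaches from about 425 to 950 mm from the base axis. Payload 3.5 kg.
Tool frame: the origin (TCP) lies midway between the tips of the shut fingers; the grasp point (between the pads) lies 19 mm behind it (arm.pinch_z is the distance from the TCP to the grasp point, in mm); z points along the fingers, y is the direction in which the jaws open and shut (so a half turn about z gives the same grasp; the last joint's range is limited). The gripper opens to 85 mm and grips with 20 to 120 N. Pads are 22 mm wide; open, the fingers measure 114 mm over their backs; the gripper's body (76 mm by 85 mm) begins 54 mm behind the grasp point. The pads swing forward as they close: fully open they stand 13 mm farther back than shut.
Start: joints at [1.009, 0.286, 1.577, -0, 1.279, -0.15], TCP at [270.138, 618.572, 231.325] pointing down, gripper open.
Joint ranges: [-2.77, 2.77], [-0.9, 2.22], [0.21, 2.48], [-1.53, 4.67], [0.24, 2.81], [-2.84, 2.84]. Speed limits (rad/s): [2.79, 2.79, 3.14, 3.14, 3.14, 3.14].

INTERFACE

Orientations are given as a unit quaternion [x, y, z, w].
In Python, from station import arm gives the robot as it stands. The module is installed in compiled form; this text tells all that it offers.
- The arm moves only by the tool drive_tool, never from a script. Its argument "plan" is a list of rows, each an object with "offset": the shift along the tool's x, y, z in cm, a list of three; "rot": the turn, a rotation vector about the tool's x, y, z in degrees, a list of three; "grip": the closure in counts, from 0 (fully open) to 255 (shut). A call has 1 to 8 rows; each row is the pose to reach, as a shift and turn from the pose commanded when the call began, along the tool's axes at that moment; what a row does not reach only later rows make up. A row lasts 1/10 s, in which the tool goes at most 50 mm and 8.59 degrees, less where a joint would pass 70% of its speed; a pose out of reach is approached as far as the arm can. A call with a gripper value outside its range is refused whole. The fingers move at their own pace and stop on an object; "newtons" is the grip in N (left out, the last holds). Time passes only in rows, so rows that repeat a pose let the fingers close. It gives the time, the measured TCP pose, the force and the opening at its end, in the units of the state.
- arm.get_obs(): the state, without advancing time (a new reading comes with each control period).
- arm.read_camera(name): name is "scene" or "top"; returns a dict with "image" (420x560x3 uint8, red, green, blue), "fx", "fy", "cx", "cy" (pixels), "world_to_cam" (4x4, takes a point from world to camera coordinates). Camera axes: x right, y down, z forward; pixel columns grow to the right and rows downward; lengths in mm; the calibration is good to about 2 mm. A picture is of the moment at which its call begins. There is no depth.
- arm.finish_job(): hands the job in, once; it reports no verdict.
The state is a dict: "time": time; "joint_pos": joint angles; "qvel": joint speeds; "effort": joint torques, N m; "ee_pos": TCP position; "orientation": TCP orientation; "contact_force": force on the tool from outside, world axes, zero at the start; "torque": the same for the moment, N m; "grip_width": opening from 0.0 (shut) to 1.0 (fully open).
Only numpy, scipy, OpenCV 4.12 (cv2) and the standard library are available. Lean on these libraries where they do the work, as an engineer would, in place of code of your own. Each camera call takes 0.05 s, during which the arm holds its last target.

TASK

Close the sliding gate across the parts well and lock it with the bronze drop pin: take the pin from the tool block, lower it through the guide block on the gate's foot and slide the gate along with it, feeling lightly for the keeper slot hidden under the foot, until the pin goes fully home with its collar on the guide block. Never force the pin, leave it standing there, and leave the other parts where they are.

Things in the scene. Friction and masses are not known exactly. Their poses are not given: they have to be found in the camera images.
- service_slab: Sun-faded white polymer slab fixed on the bench, 240 mm (its x) by 450 mm (its y), top face 30 mm above its underside; origin at the centre of the underside, z up. A low aluminium gate slides along the slab's y axis near its front (-x) edge, between that edge and the parts well. An aluminium rail along the front edge holds the gate's foot; it is 17 mm in front of the guide bore's axis and 47 mm high.
- well_floor (a point): Centre of the floor of the parts well, a pocket in the slab 135 mm (slab x) by 180 mm (slab y), its floor 10 mm above the slab's underside, with a rim up to 45 mm above the underside.
- gate (a joint): Travel of the sliding gate along the slab's +y axis, m: 0 fully open (to -y), grows as it closes, 0.19 at the end of its travel, which lies beyond the keeper slot. It slides with about 1.5 N of friction and stays where it is left.
- panel_top (a point): Middle of the top edge of the gate's upright panel, which is 235 mm long and 8 to 15 mm thick, its top 74 mm above the slab's underside, its front face 27 mm behind (slab +x of) the guide bore's axis. A flat foot, 50 mm wide, sticks out in front of the panel, its top 39 mm above the slab's underside.
- guide_mouth (a point): Centre of the mouth of the guide bore, on the flat top of the dark steel guide block (32 x 32 mm) on the gate's foot; moves with the gate. The vertical bore is 12.5 mm wide with a 2 mm chamfer at its mouth and goes through block and foot (25 mm). The mouth is 58 mm above the slab's underside and 28 mm above the keeper strip's face.
- under_foot (a point): Point straight below guide_mouth, on the flat steel keeper strip hidden under the gate's foot. The strip runs along slab y under the whole travel and has one slot, 13 mm along y, 16 mm across, open to 24 mm below the strip's face. The strip is adjustable, so the slot's place is unknown and the foot always covers it: it comes under the bore somewhere between gate values 0.120 and 0.175.
- drop_pin: Bronze drop pin, 0.1 kg, 86 mm long, upright in a hole of the tool block; origin at the centre of its tip (lower end), z towards the head. Shank 10 mm thick, 46 mm long, last 4 mm tapered; collar 22 mm across, 46 to 50 mm from the tip; plain round head 16 mm thick, 50 to 86 mm from the tip, by which it is held. Fully home, its collar on the guide block, the tip is 18 mm below the strip's face.
- pin_tip (a point): The centre of the drop pin's lower end.
- tool_block: Grey polymer block, 50 x 140 x 60 mm, fixed on the slab beside the well, with two upright 12 mm holes 76 mm apart along its y axis; origin at the centre of its underside. One hole holds the drop pin (its collar on the block's top), the other the valve barrel.
- valve_barrel: Bystander: bronze valve barrel with its lever pivot and a thin steel lever, 63 mm tall, standing in the other hole of the tool block; origin at its lower end. Leave it.
- case: Bystander: turquoise second-stage case, 72 mm round, 54 mm tall with its mouthpiece stub up, lying face down in the parts well; origin at the centre of its underside.
- cover: Bystander: chrome cover, 66 mm round, 14 mm thick, lying in the parts well; origin at the centre of its underside.
- diaphragm: Bystander: grey silicone diaphragm, 60 mm round, 4 mm thick, lying on the slab at the left (+y) end; origin at the centre of its underside.
Things that resemble listed ones, but are neither listed nor needed, are in the scene too. Leave any purple or yellow look-alike of the drop_pin alone.

How it is judged (in metres and radians):
On the way:
1. the pin has been put down into the gate's guide bore (horizontal distance between pin_tip and guide_mouth below 0.005 m and z of pin_tip in the frame of guide_mouth below -0.01 m), for 0.1 s.
At the end, for the whole second after the job is handed in: Gate shut (joint above 0.115); the released drop pin at rest in the guide bore (tip within 6 mm of its axis, tilt under 0.12 rad), its tip through the keeper slot and below 15.5 mm over the slab's underside (collar within 3.5 mm of the guide block); every bystander within 20 mm of its start (z of pin_tip in the frame of service_slab below 0.0155 m and horizontal distance between pin_tip and guide_mouth below 0.006 m and angle between drop_pin's own z axis and vertical below 0.12 rad and value of joint gate above 0.115 m and linear speed of drop_pin below 0.02 m/s and velocity of joint gate between -0.01 and 0.01 m/s and distance of each of valve_barrel, case, cover, diaphragm from where it was at the start of the episode below 0.02 m); the robot touches nothing.
It fails at once if the pin is forced: more than 35 N between it and the gate, keeper or slab while it is not yet home (contact force between drop_pin and service_slab above 35 N and z of pin_tip in the frame of service_slab above 0.0155 m).
It fails at once if the pin is jammed hard in the keeper: more than 60 N between it and the gate, keeper or slab (contact force between drop_pin and service_slab above 60 N).
It fails at once if the valve barrel is disturbed (moved more than 20 mm) (distance of valve_barrel from where it was at the start of the episode above 0.02 m).
It fails at once if a part in the well or on the slab is disturbed (moved more than 20 mm) (distance of any of case, cover, diaphragm from where it was at the start of the episode above 0.02 m).
It also fails if it takes over 58 s, if anything falls off the work surface, if the arm or the gripper's body presses on something with over 40 N, if the wrist force passes 120 N, or if a joint passes its speed limit or range.

## Working session

There is one attempt and no reset: what is moved stays moved. The work goes in short steps, Python scripts to look and compute and a tool call to move; the robot and the scene stay as the last step left them, time stands still between calls to the robot, and variables do not carry over. Pictures are saved under pics/ and viewed, and the job is handed in when it is done.

Besides the shell and the picture viewer there is one more tool, called after ">>>" by a JSON object that holds its "method" and its "body", one argument or row to a line. drive_tool: Moves the arm, as the interface text tells. Its arguments: {"type":"object","properties":{"plan":{"type":"array","items":{"type":"object","properties":{"offset":{"type":"array","items":{"type":"number"}},"rot":{"type":"array","items":{"type":"number"}},"grip":{"type":"number"}}}},"newtons":{"type":"number"}},"required":["plan"]}

```bash
mkdir -p pics; ls; python3 - <<'E'
from station import arm
import cv2,numpy as np,pickle
o=arm.get_obs();print({k:np.round(v,3).tolist() if not isinstance(v,float) else v for k,v in o.items()}, arm.pinch_z)
for n in("scene","top"):
    c=arm.read_camera(n);pickle.dump(c,open(n+'0.pkl','wb'))
    cv2.imwrite(f'pics/{n}0.png',c['image'][:,:,::-1])
    print(n,c['fx'],c['fy'],c['cx'],c['cy']);print(np.round(c['world_to_cam'],3))
E
```

```text
pics
{'time': 0.0, 'joint_pos': [1.009, 0.287, 1.578, 0.0, 1.279, -0.15], 'qvel': [-0.001, 0.001, 0.0, 0.001, 0.002, -0.001], 'effort': [-0.0, -40.599, -29.262, -0.0, 0.006, -0.0], 'ee_pos': [269.768, 618.015, 229.9], 'orientation': [0.204, 0.979, -0.001, -0.0], 'contact_force': [1.198, -0.311, -0.965], 'torque': [-0.025, -0.021, -0.046], 'grip_width': 1.00391702341761} 18.700000000000003
scene 541.3181537967447 541.3181537967447 287.6349975900228 205.90094510227863
[[-5.020000e-01  8.650000e-01  1.900000e-02  2.183060e+02]
 [ 6.290000e-01  3.800000e-01 -6.780000e-01 -3.696270e+02]
 [-5.940000e-01 -3.290000e-01 -7.340000e-01  1.310632e+03]
 [ 0.000000e+00  0.000000e+00  0.000000e+00  1.000000e+00]]
top 402.8335101720928 402.8335101720928 277.7480077913949 208.45620435311295
[[ 3.50000e-02 -9.99000e-01 -6.00000e-03  6.09250e+01]
 [-9.70000e-01 -3.20000e-02 -2.40000e-01  6.32001e+02]
 [ 2.39000e-01  1.40000e-02 -9.71000e-01  7.17109e+02]
 [ 0.00000e+00  0.00000e+00  0.00000e+00  1.00000e+00]]
```

View pics/scene0.png

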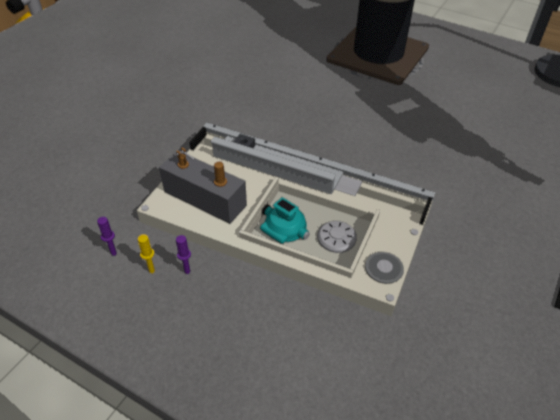

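View pics/top0.png

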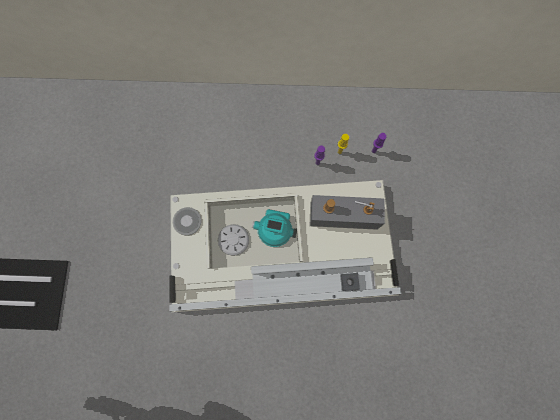

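```bash
python3 - <<'E'
import cv2
a=cv2.imread('pics/top0.png');b=cv2.imread('pics/scene0.png')
cv2.imwrite('pics/c1.png',cv2.resize(a[180:320,160:410],None,fx=3.2,fy=3.2,interpolation=cv2.INTER_CUBIC))
cv2.imwrite('pics/c2.png',cv2.resize(b[115:265,130:290],None,fx=4,fy=4,interpolation=cv2.INTER_CUBIC)[:600])
E
```

```text
(no output)
```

View pics/c1.png

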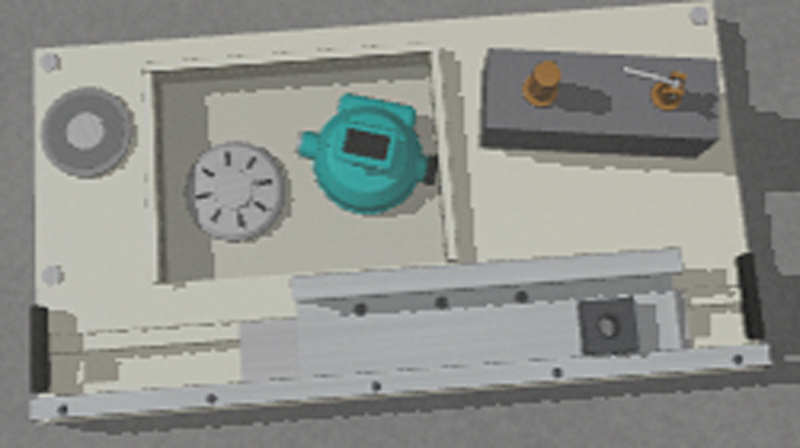

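View pics/c2.png

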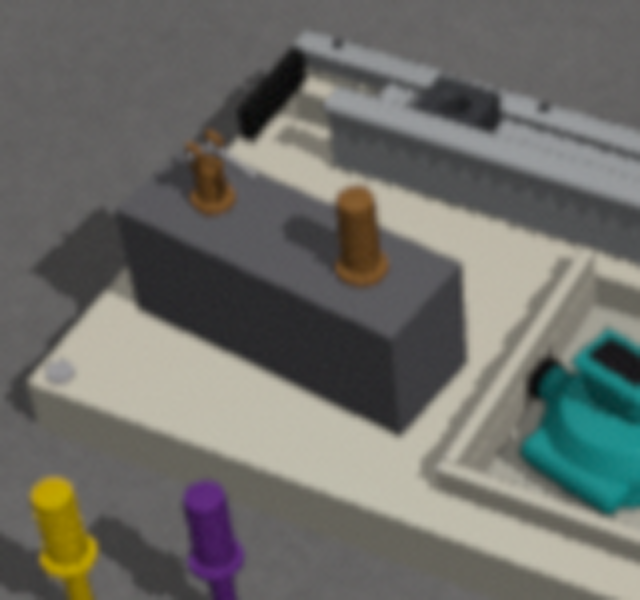

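```bash
cat > h.py <<'E'
import numpy as np,pickle,cv2
C={n:pickle.load(open(n+'0.pkl','rb')) for n in('scene','top')}
def K(c): return np.array([[c['fx'],0,c['cx']],[0,c['fy'],c['cy']],[0,0,1]])
def onz(n,uv,z):
    c=C[n];W=c['world_to_cam'];R=W[:3,:3];t=W[:3,3]
    d=R.T@np.linalg.solve(K(c),[*uv,1]);o=-R.T@t
    return o+d*(z-o[2])/d[2]
def proj(n,P):
    c=C[n];W=c['world_to_cam'];p=W[:3,:3]@np.array(P)+W[:3,3];q=K(c)@p;return q[:2]/q[2]
def tri(a,b):
    P=[K(C[n])@C[n]['world_to_cam'][:3] for n in('top','scene')]
    X=cv2.triangulatePoints(P[0],P[1],np.array(a,float),np.array(b,float))[:,0];return X[:3]/X[3]
E
python3 - <<'E'
from h import *
np.set_printoptions(precision=1,suppress=True)
T=lambda u,v:(160+u/3.2,180+v/3.2)
S=lambda u,v:(130+u/4,115+v/4)
print('mouth',tri(T(608,325),S(462,105)),onz('top',T(608,325),58),onz('scene',S(462,105),58))
print('pin',tri(T(546,73),S(356,197)),onz('top',T(546,73),130),onz('scene',S(356,197),130))
a=onz('top',T(35,50),30);b=onz('top',T(714,2),30);print('corners',a,b,np.linalg.norm(a-b),np.degrees(np.arctan2(*(a-b)[:2])))
a=onz('top',T(32,405),47);b=onz('top',T(768,353),47);print('rail',a,b,np.linalg.norm(a-b))
# tool block top corners z=90
for p in[(488,50),(718,60),(712,152),(482,146)]:print('blk',onz('top',T(*p),90))
print('barrel',onz('top',T(677,82),107))
for p in [(293,292),(681,262)]:print('panel',onz('top',T(*p),74))
E
```

```text
mouth [492.4 -59.7  54.5] [493.5 -61.9  58. ] [495.3 -55.6  58. ]
pin [630.4 -14.4 127.9] [630.4 -15.3 130. ] [632.  -12.3 130. ]
corners [661.6 309.4  30. ] [ 709.5 -138.6   30. ] 450.61738074636963 -6.107679530402435
rail [434.6 284.4  47. ] [ 480.8 -160.8   47. ] 447.59058829660614
blk [654.4  15.3  90. ]
blk [ 652.7 -124.6   90. ]
blk [ 595.5 -119.4   90. ]
blk [594.6  18.   90. ]
barrel [633.6 -95.6 107. ]
panel [505.4 128.   74. ]
panel [ 531.1 -103.1   74. ]
```

```bash
cat > mv.py <<'E'
import sys,numpy as np
from station import arm
from scipy.spatial.transform import Rotation as R
def go(p,yaw=96.1,show=True):
    o=arm.get_obs();q=R.from_quat(o['orientation'])
    y=np.radians(yaw);Y=np.array([np.cos(y),np.sin(y),0]);Z=np.array([0,0,-1.]);X=np.cross(Y,Z)
    G=R.from_matrix(np.c_[X,Y,Z])
    d=q.inv().apply(np.array(p)-o['ee_pos'])/10
    rv=np.degrees((q.inv()*G).as_rotvec())
    print('t',round(o['time'],2),'pos',np.round(o['ee_pos'],1),'F',np.round(o['contact_force'],1),'w',round(o['grip_width']*85,1),'j',np.round(o['joint_pos'],2))
    print('offset cm',np.round(d,2),'rot',np.round(rv,1))
if __name__=='__main__': go([float(a) for a in sys.argv[1:4]],float(sys.argv[4]) if len(sys.argv)>4 else 96.1)
E
python3 mv.py 631 -14 200
```

```text
t 0.1 pos [269.8 618.1 230.1] F [ 0.3 -0.3 -0.1] w 85.0 j [ 1.01  0.29  1.58  0.    1.28 -0.15]
offset cm [-58.4  -43.46   3.08] rot [ -0.1  -0.  -29.7]
```

>>> {"method": "drive_tool", "body": {
  "plan": [
    {"offset": [-4,-3,0],"rot": [0,0,-3],"grip": 147},
    {"offset": [-8,-6,0],"rot": [0,0,-6],"grip": 147},
    {"offset": [-12,-9,0],"rot": [0,0,-9],"grip": 147},
    {"offset": [-16,-12,0],"rot": [0,0,-12],"grip": 147},
    {"offset": [-20,-15,0],"rot": [0,0,-15],"grip": 147},
    {"offset": [-24,-18,0],"rot": [0,0,-18],"grip": 147},
    {"offset": [-28,-21,0],"rot": [0,0,-21],"grip": 147},
    {"offset": [-32,-24,0],"rot": [0,0,-24],"grip": 147}
  ],
  "newtons": 40
}}

```text
time: 0.9
ee_pos: [467.6, 268.6, 231.0]
orientation: [-0.005, 1.0, -0.0, -0.0]
contact_force: [1.1, 1.2, -0.2]
grip_width: 0.425
```

```bash
python3 mv.py 631 -14 200
```

```text
t 0.9 pos [467.6 268.6 231. ] F [ 1.1  1.2 -0.2] w 36.1 j [ 0.33 -0.01  1.91  0.    1.24 -1.25]
offset cm [-16.07 -28.41   3.09] rot [-0.  -0.  -5.6]
```

>>> {"method": "drive_tool", "body": {
  "plan": [
    {"offset": [-2,-4,0],"rot": [0,0,-1],"grip": 147},
    {"offset": [-4,-8,0],"rot": [0,0,-2],"grip": 147},
    {"offset": [-6,-12,0],"rot": [0,0,-3],"grip": 147},
    {"offset": [-9,-16,0.5],"rot": [0,0,-4],"grip": 147},
    {"offset": [-12,-20,1],"rot": [0,0,-5],"grip": 147},
    {"offset": [-14,-24,2],"rot": [0,0,-5.6],"grip": 147},
    {"offset": [-15.5,-27.5,2.5],"rot": [0,0,-5.6],"grip": 147},
    {"offset": [-16.1,-28.4,3.1],"rot": [0,0,-5.6],"grip": 147}
  ]
}}

```text
time: 1.7
ee_pos: [631.1, -16.0, 199.3]
orientation: [-0.05, 0.999, -0.0, -0.0]
contact_force: [-0.8, 0.3, 0.1]
grip_width: 0.426
```

```bash
cat > snap.py <<'E'
import sys,cv2,pickle
from station import arm
k=sys.argv[1]
for n in sys.argv[2:] or('scene','top'):
    c=arm.read_camera(n);cv2.imwrite(f'pics/{n}_{k}.png',c['image'][:,:,::-1])
E
python3 snap.py a; python3 mv.py 631 -14 96; python3 - <<'E'
import cv2,numpy as np
a=cv2.imread('pics/top_a.png')[150:300,250:430];b=cv2.imread('pics/scene_a.png')[60:240,140:300]
f=lambda i:cv2.resize(i,(400,int(i.shape[0]*400/i.shape[1])),interpolation=cv2.INTER_CUBIC)
a,b=f(a),f(b);o=np.zeros((600,800,3),np.uint8);o[:a.shape[0],:400]=a;o[:b.shape[0],400:]=b;cv2.imwrite('pics/m_a.png',o)
E
```

```text
t 1.8 pos [629.9 -13.5 198.4] F [-0.2  0.3  0. ] w 35.9 j [-0.18  0.22  1.72  0.    1.21 -1.86]
offset cm [-0.14 -0.07 10.24] rot [ 0.1 -0.2 -0.2]
```

View pics/m_a.png

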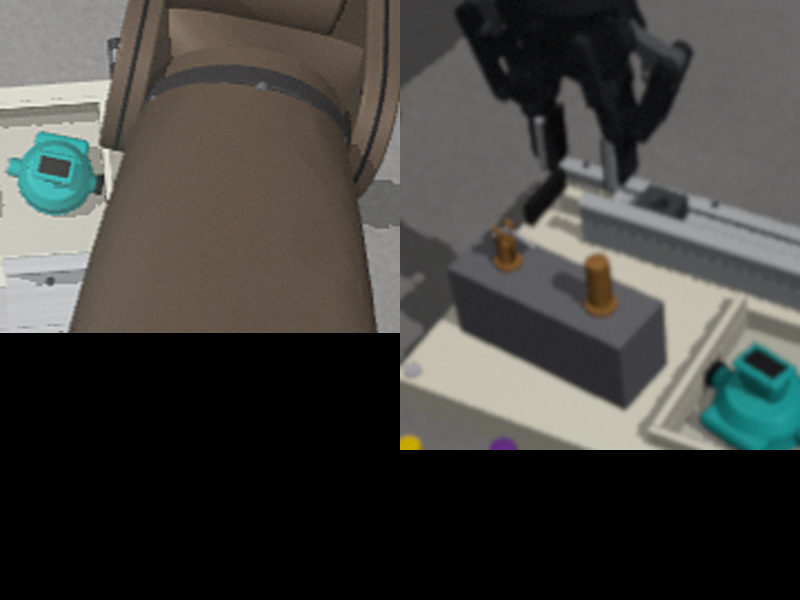

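>>> {"method": "drive_tool", "body": {
  "plan": [
    {"offset": [-0.1,0,2],"rot": [0,0,0],"grip": 147},
    {"offset": [-0.1,0,4],"rot": [0,0,0],"grip": 147},
    {"offset": [-0.1,0,5.4],"rot": [0,0,0],"grip": 147},
    {"offset": [-0.1,0,5.4],"rot": [0,0,0],"grip": 147}
  ]
}}

```text
time: 2.2
ee_pos: [629.2, -10.4, 143.6]
orientation: [-0.053, 0.999, 0.001, -0.003]
contact_force: [-0.8, -0.5, 0.8]
grip_width: 0.422
```

```bash
python3 snap.py b scene; python3 mv.py 631 -14 96; python3 - <<'E'
import cv2,numpy as np
from h import *
from station import arm
b=cv2.imread('pics/scene_b.png')[80:230,130:330]
cv2.imwrite('pics/m_b.png',cv2.resize(b,None,fx=4,fy=4,interpolation=cv2.INTER_CUBIC))
print((proj('scene',arm.get_obs()['ee_pos'])-[130,80])*4)
E
```

```text
t 2.25 pos [630.3 -10.9 145.3] F [0.1 0.4 0.3] w 36.0 j [-0.18  0.27  1.76  0.    1.11 -1.86]
offset cm [-0.05 -0.32  4.93] rot [ 0.  -0.1 -0. ]
[358.61545347 306.4490061 ]
```

View pics/m_b.png

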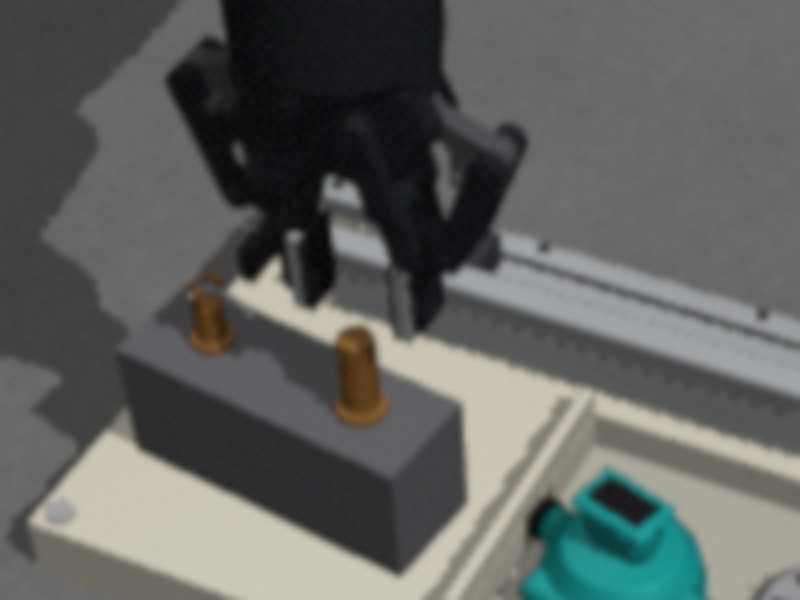

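>>> {"method": "drive_tool", "body": {
  "plan": [
    {"offset": [0,-0.25,0],"rot": [0,0,0],"grip": 147},
    {"offset": [0,-0.25,1.5],"rot": [0,0,0],"grip": 147},
    {"offset": [0,-0.25,3],"rot": [0,0,0],"grip": 147},
    {"offset": [0,-0.25,4],"rot": [0,0,0],"grip": 147},
    {"offset": [0,-0.25,4.8],"rot": [0,0,0],"grip": 147},
    {"offset": [0,-0.25,4.8],"rot": [0,0,0],"grip": 147}
  ]
}}

```text
time: 2.85
ee_pos: [630.3, -14.6, 96.0]
orientation: [-0.052, 0.999, 0.0, -0.002]
contact_force: [0.2, -0.4, 0.6]
grip_width: 0.43
```

```bash
python3 snap.py c scene; python3 mv.py 631 -14 97; python3 - <<'E'
import cv2
b=cv2.imread('pics/scene_c.png')[100:220,150:310]
cv2.imwrite('pics/m_c.png',cv2.resize(b,None,fx=5,fy=5,interpolation=cv2.INTER_CUBIC))
E
```

```text
t 2.9 pos [631.  -14.6  97.1] F [ 0.4  0.5 -0.2] w 36.1 j [-0.18  0.33  1.78 -0.    1.03 -1.86]
offset cm [-0.01  0.06  0.01] rot [ 0.  -0.1 -0.1]
```

View pics/m_c.png

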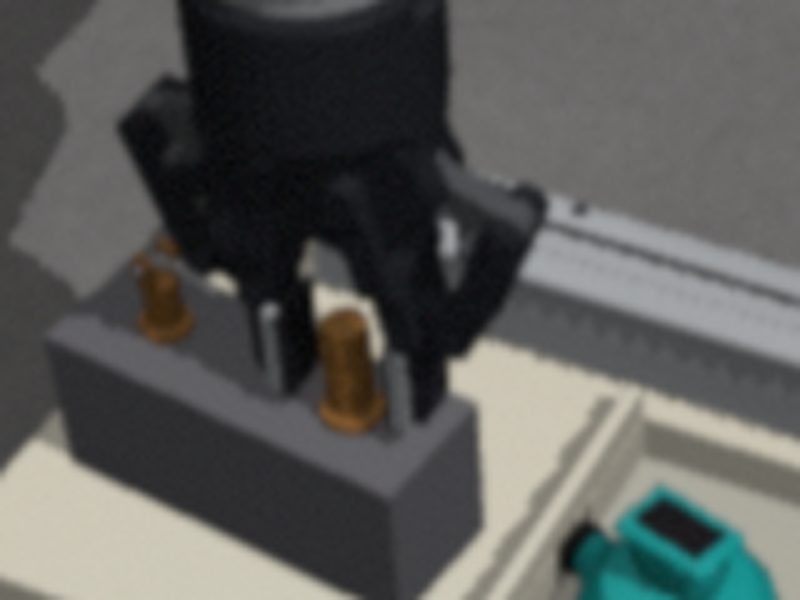

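>>> {"method": "drive_tool", "body": {
  "plan": [
    {"offset": [0,0,0],"rot": [0,0,0],"grip": 170},
    {"offset": [0,0,0],"rot": [0,0,0],"grip": 190},
    {"offset": [0,0,0],"rot": [0,0,0],"grip": 205},
    {"offset": [0,0,0],"rot": [0,0,0],"grip": 230},
    {"offset": [0,0,0],"rot": [0,0,0],"grip": 230}
  ],
  "newtons": 20
}}

```text
time: 3.4
ee_pos: [632.2, -15.0, 99.2]
orientation: [-0.052, 0.999, -0.0, 0.001]
contact_force: [1.4, -1.1, 1.1]
grip_width: 0.178
```

```bash
python3 mv.py 631 -14 97;python3 mv.py 631 -14 97
```

```text
t 3.4 pos [632.2 -15.   99.2] F [ 1.4 -1.1  1.1] w 15.1 j [-0.18  0.33  1.78 -0.    1.03 -1.86]
offset cm [0.11 0.11 0.22] rot [-0.   0.1 -0.1]
t 3.4 pos [632.2 -15.   99.2] F [ 1.4 -1.1  1.1] w 15.1 j [-0.18  0.33  1.78 -0.    1.03 -1.86]
offset cm [0.11 0.11 0.22] rot [-0.   0.1 -0.1]
```

>>> {"method": "drive_tool", "body": {
  "plan": [
    {"offset": [0,0,0],"rot": [0,0,0],"grip": 230},
    {"offset": [0,0,-1],"rot": [0,0,0],"grip": 230},
    {"offset": [0,0,-2.5],"rot": [0,0,0],"grip": 230},
    {"offset": [0,0,-4.5],"rot": [0,0,0],"grip": 230},
    {"offset": [0,0,-6.5],"rot": [0,0,0],"grip": 230},
    {"offset": [0,0,-8.5],"rot": [0,0,0],"grip": 230},
    {"offset": [0,0,-9],"rot": [0,0,0],"grip": 230},
    {"offset": [0,0,-9],"rot": [0,0,0],"grip": 230}
  ],
  "newtons": 40
}}

```text
time: 4.2
ee_pos: [631.9, -14.4, 190.0]
orientation: [-0.052, 0.999, 0.0, 0.001]
contact_force: [-0.3, 0.7, -2.2]
grip_width: 0.172
```

```bash
python3 snap.py d scene; python3 mv.py 494 -59 185; python3 - <<'E'
import cv2
from h import *
b=cv2.imread('pics/scene_d.png')[60:180,150:310]
cv2.imwrite('pics/m_d.png',cv2.resize(b,None,fx=5,fy=5,interpolation=cv2.INTER_CUBIC))
a=cv2.imread('pics/top0.png');s=cv2.imread('pics/scene0.png')
cv2.imwrite('pics/m_e.png',np.hstack([cv2.resize(a[262:302,330:370],(390,390),interpolation=cv2.INTER_CUBIC),cv2.resize(s[125:165,225:265],(390,390),interpolation=cv2.INTER_CUBIC)]))
for n in C: W=C[n]['world_to_cam'];print(n,-W[:3,:3].T@W[:3,3])
E
```

```text
t 4.25 pos [631.2 -14.4 188.5] F [-0.3  0.5 -1.7] w 14.5 j [-0.18  0.23  1.73  0.    1.19 -1.86]
offset cm [14.12 -3.    0.35] rot [ 0.  -0.  -0.1]
scene [1120.23498471  382.28456708  707.79287305]
top [439.43690931  71.42747133 848.04256251]
```

View pics/m_d.png

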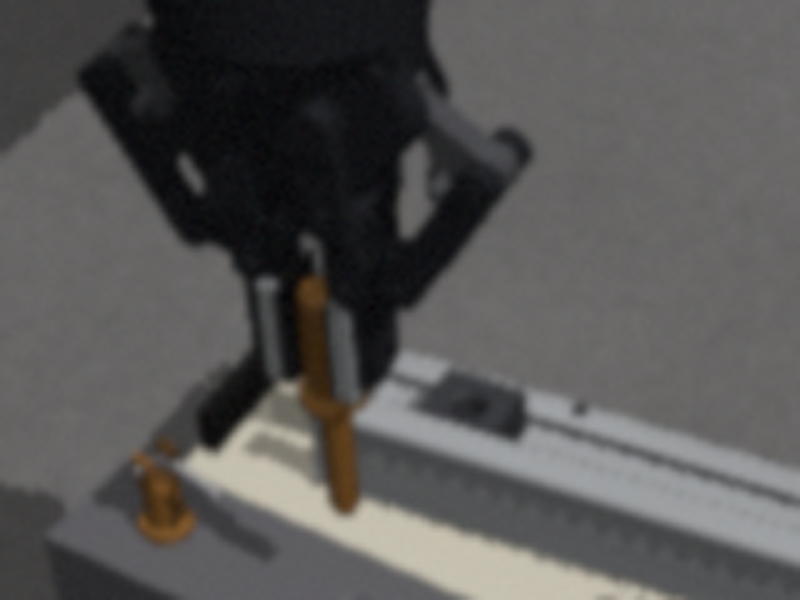

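View pics/m_e.png

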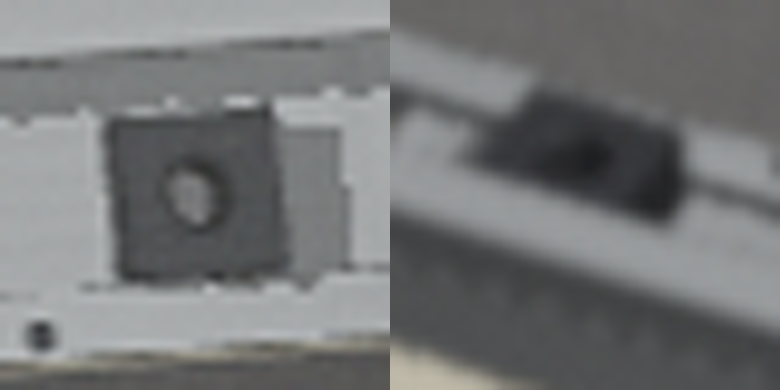

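```bash
python3 - <<'E'
import cv2
from h import *
for z in(133,179,219): print(z,(proj('scene',(631,-14,z))-[150,60])*5)
for z in(44,90,130): print(z,(proj('scene',(631,-14,z))-[150,100])*5)
print((proj('scene',(641,-14,133))-[150,60])*5,(proj('scene',(631,-4,133))-[150,60])*5)
E
```

```text
133 [341.59654243 510.39896456]
179 [329.98842297 396.86082974]
219 [319.07672162 290.13430758]
44 [361.60393048 506.08970761]
90 [351.6364955  408.59898307]
130 [342.32135463 317.48829771]
[322.91198072 529.18718267] [368.11810577 521.7770967 ]
```

```bash
cat > fitpin.py <<'E'
import sys
from h import *
from scipy.optimize import least_squares
def orange(im):
    h=cv2.cvtColor(im,cv2.COLOR_BGR2HSV);return ((h[...,0]>7)&(h[...,0]<20)&(h[...,1]>130)).astype(np.uint8)
def ring(p,a,r,n=24):
    u=np.cross(a,[0,1,0]);u/=np.linalg.norm(u);v=np.cross(a,u)
    t=np.linspace(0,2*np.pi,n,endpoint=False);return p+r*(np.outer(np.cos(t),u)+np.outer(np.sin(t),v))
S=4
def render(n,tip,a,box,occ=None):
    x0,y0,x1,y1=box;m=np.zeros(((y1-y0)*S,(x1-x0)*S),np.uint8)
    for l0,l1,r0,r1 in[(0,4,3.5,5),(4,46,5,5),(46,50,11,11),(50,86,8,8)]:
        P=np.vstack([ring(tip+a*l0,a,r0),ring(tip+a*l1,a,r1)])
        q=np.array([proj(n,p) for p in P])
        q=((q+0.5-[x0,y0])*S)
        cv2.fillConvexPoly(m,cv2.convexHull(np.round(q).astype(np.int32)),1)
    return cv2.resize(m.astype(np.float32),(x1-x0,y1-y0),interpolation=cv2.INTER_AREA)
E
python3 - <<'E'
from fitpin import *
s=cv2.imread('pics/scene_d.png');box=(195,105,235,170)
x0,y0,x1,y1=box
m=orange(s)[y0:y1,x0:x1]
for r in m[:]: print(''.join('.#'[v] for v in r))
E
```

```text
........................................
........................................
........................................
........................................
........................................
........................................
........................................
........................................
........................................
........................................
...............###......................
..............######....................
..............######....................
..............#######...................
..............######....................
..............######....................
..............#####.....................
..............#####.....................
..............#####.....................
..............######....................
..............######....................
..............######....................
..............######....................
...............#####....................
...............#####....................
...............#####....................
...............#####..............
[... 864 characters left out ...]
...
.....................#####..............
.....................#####..............
.....................#####..............
.....................#####..............
......................####..............
......................####..............
......................####..............
......................####..............
.......................##...............
........................................
........................................
........................................
........................................
........................................
........................................
........................................
........................................
```

```bash
python3 - <<'E'
from h import *
from scipy.optimize import minimize
a=-np.radians(6.1)*-1
ex=np.array([np.cos(np.radians(6.1)),np.sin(np.radians(6.1)),0])*1.0; ex[1]*=1
ey=np.array([-ex[1],ex[0],0])
print(ex,ey)
z=np.array
Sx=lambda p:(225+p[0]/9.75-.5,125+p[1]/9.75-.5)
Tx=lambda p:(330+p[0]/9.75-.5,262+p[1]/9.75-.5)
def pr(m):
    m=z([m[0],m[1],58.])
    print(m)
    inv=lambda n,P,o:np.round((proj(n,P)-o+.5)*9.75,0)
    for nm,d in [('c',(0,0)),('far+y',(-16,16)),('far-y',(-16,-16)),('near+y',(16,16)),('near-y',(16,-16))]:
        P=m+d[0]*ex+d[1]*ey
        print(nm,'top',inv('top',P,[330,262]),'scene',inv('scene',P,[225,125]))
pr((494,-59));pr((494,-62))
E
```

```text
[0.99433794 0.10626407 0.        ] [-0.10626407  0.99433794  0.        ]
[494. -59.  58.]
c top [185. 193.] scene [193. 153.]
far+y top [114. 281.] scene [307. 127.]
far-y top [275. 269.] scene [157.  81.]
near+y top [ 96. 117.] scene [231. 228.]
near-y top [256. 106.] scene [ 78. 180.]
[494. -62.  58.]
c top [200. 193.] scene [180. 148.]
far+y top [129. 281.] scene [294. 122.]
far-y top [290. 269.] scene [144.  75.]
near+y top [111. 118.] scene [217. 223.]
near-y top [271. 106.] scene [ 65. 174.]
```

```bash
python3 mv.py 494.5 -61.8 180
```

```text
t 4.25 pos [631.2 -14.4 188.5] F [-0.3  0.5 -1.7] w 14.5 j [-0.18  0.23  1.73  0.    1.19 -1.86]
offset cm [14.09 -3.29  0.85] rot [ 0.  -0.  -0.1]
```

>>> {"method": "drive_tool", "body": {
  "plan": [
    {"offset": [2,-0.5,0],"rot": [0,0,0],"grip": 230},
    {"offset": [5,-1.2,0],"rot": [0,0,0],"grip": 230},
    {"offset": [8,-2,0],"rot": [0,0,0],"grip": 230},
    {"offset": [11,-2.7,0],"rot": [0,0,0],"grip": 230},
    {"offset": [13,-3.1,0.5],"rot": [0,0,0],"grip": 230},
    {"offset": [14.1,-3.3,1.5],"rot": [0,0,0],"grip": 230},
    {"offset": [14.1,-3.3,3],"rot": [0,0,0],"grip": 230},
    {"offset": [14.1,-3.3,3],"rot": [0,0,0],"grip": 230}
  ]
}}

```text
time: 5.05
ee_pos: [492.0, -61.5, 154.8]
orientation: [-0.052, 0.999, 0.002, -0.004]
contact_force: [-0.8, 0.4, -1.4]
grip_width: 0.172
```

```bash
python3 snap.py e scene; python3 mv.py 494.5 -61.8 121; python3 - <<'E'
import cv2
from h import *
b=cv2.imread('pics/scene_e.png')[60:180,190:350]
cv2.imwrite('pics/m_f.png',cv2.resize(b,None,fx=5,fy=5,interpolation=cv2.INTER_CUBIC))
E
```

```text
t 5.1 pos [493.1 -61.7 156.2] F [-0.1 -0.6 -1.2] w 14.7 j [-0.33 -0.03  2.07  0.    1.11 -2.  ]
offset cm [-0.16 -0.04  3.52] rot [ 0.1 -0.3 -0.1]
```

View pics/m_f.png

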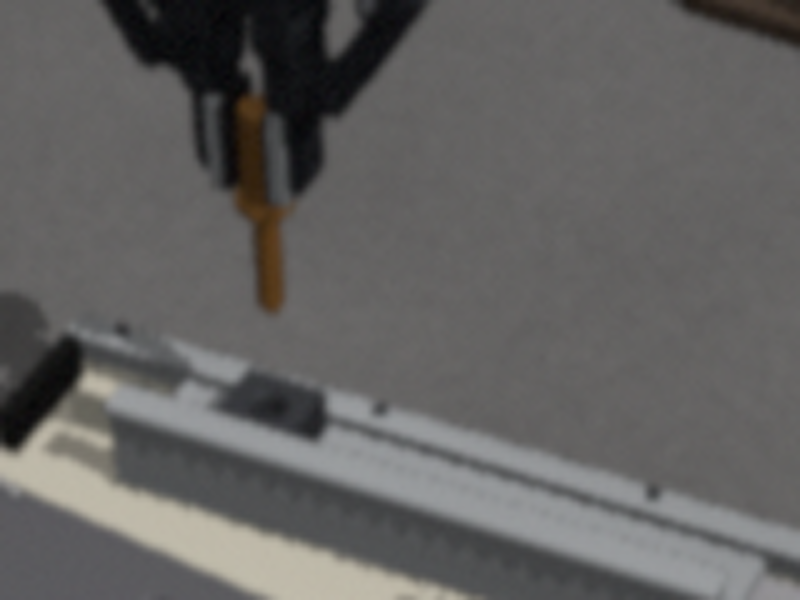

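>>> {"method": "drive_tool", "body": {
  "plan": [
    {"offset": [-0.1,0,1],"rot": [0,0,0],"grip": 230},
    {"offset": [-0.1,0,2.5],"rot": [0,0,0],"grip": 230},
    {"offset": [-0.1,0,3.5],"rot": [0,0,0],"grip": 230},
    {"offset": [-0.1,0,3.9],"rot": [0,0,0],"grip": 230},
    {"offset": [-0.1,0,3.9],"rot": [0,0,0],"grip": 230}
  ]
}}

```text
time: 5.6
ee_pos: [495.5, -62.0, 118.6]
orientation: [-0.052, 0.999, 0.0, -0.001]
contact_force: [0.1, 0.2, -0.7]
grip_width: 0.172
```

```bash
python3 snap.py f scene; python3 mv.py 494.5 -61.8 111; python3 - <<'E'
import cv2
from h import *
b=cv2.imread('pics/scene_f.png')[90:165,210:290]
cv2.imwrite('pics/m_g.png',cv2.resize(b,None,fx=8,fy=8,interpolation=cv2.INTER_CUBIC))
for P in [(494.5,-61.8,58),(494.5,-61.8,63),(494.5,-61.8,109)]:print((proj('scene',P)-[210,90]+.5)*8)
E
```

```text
t 5.65 pos [495.9 -62.1 119.2] F [-0.2 -0.  -0.9] w 14.6 j [-0.33  0.02  2.09  0.    1.03 -2.  ]
offset cm [0.14 0.04 0.82] rot [ 0.  -0.  -0.1]
[267.32602797 402.85462633]
[266.40698668 386.07532969]
[257.62096326 225.66546123]
```

View pics/m_g.png

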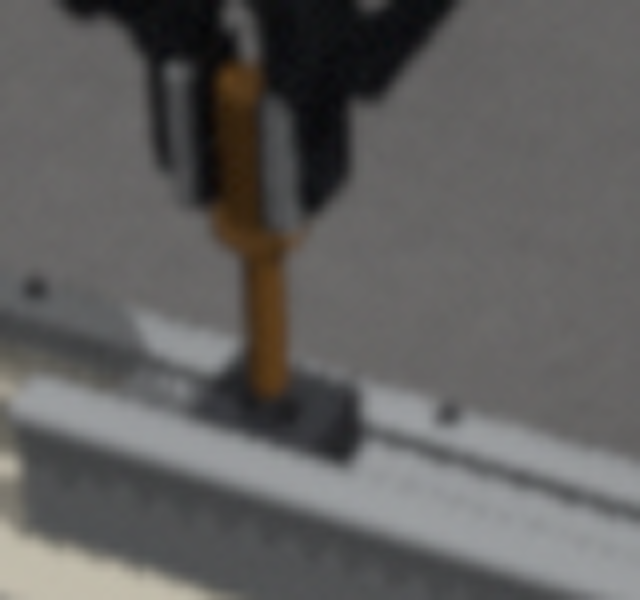

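>>> {"method": "drive_tool", "body": {
  "plan": [
    {"offset": [0.08,0,0.2],"rot": [0,0,0],"grip": 230},
    {"offset": [0.08,0,0.4],"rot": [0,0,0],"grip": 230},
    {"offset": [0.08,0,0.6],"rot": [0,0,0],"grip": 230},
    {"offset": [0.08,0,0.7],"rot": [0,0,0],"grip": 230},
    {"offset": [0.08,0,0.8],"rot": [0,0,0],"grip": 230},
    {"offset": [0.08,0,0.8],"rot": [0,0,0],"grip": 230}
  ]
}}

```text
time: 6.25
ee_pos: [494.9, -62.2, 111.2]
orientation: [-0.052, 0.999, 0.0, -0.0]
contact_force: [-0.8, 0.1, -1.5]
grip_width: 0.173
```

```bash
python3 mv.py 494.5 -61.8 100
```

```text
t 6.25 pos [494.9 -62.2 111.2] F [-0.8  0.1 -1.5] w 14.7 j [-0.33  0.03  2.1  -0.    1.01 -2.  ]
offset cm [0.04 0.05 1.12] rot [ 0.  -0.  -0.1]
```

>>> {"method": "drive_tool", "body": {
  "plan": [
    {"offset": [0,0,0.1],"rot": [0,0,0],"grip": 230},
    {"offset": [0,0,0.2],"rot": [0,0,0],"grip": 230},
    {"offset": [0,0,0.3],"rot": [0,0,0],"grip": 230},
    {"offset": [0,0,0.3],"rot": [0,0,0],"grip": 230}
  ]
}}

```text
time: 6.65
ee_pos: [494.9, -62.2, 108.1]
orientation: [-0.052, 0.999, 0.0, -0.0]
contact_force: [0.1, 0.5, -1.3]
grip_width: 0.174
```

```bash
python3 mv.py 494.5 -61.8 100
```

```text
t 6.65 pos [494.9 -62.2 108.1] F [ 0.1  0.5 -1.3] w 14.8 j [-0.33  0.04  2.1  -0.    1.   -2.  ]
offset cm [0.03 0.04 0.81] rot [ 0.  -0.  -0.1]
```

Still free; continue.

>>> {"method": "drive_tool", "body": {
  "plan": [
    {"offset": [0,0,0.15],"rot": [0,0,0],"grip": 230},
    {"offset": [0,0,0.3],"rot": [0,0,0],"grip": 230},
    {"offset": [0,0,0.45],"rot": [0,0,0],"grip": 230},
    {"offset": [0,0,0.6],"rot": [0,0,0],"grip": 230},
    {"offset": [0,0,0.6],"rot": [0,0,0],"grip": 230}
  ]
}}

```text
time: 7.15
ee_pos: [494.8, -62.1, 102.0]
orientation: [-0.052, 0.999, 0.0, -0.0]
contact_force: [0.3, 0.6, -1.4]
grip_width: 0.178
```

```bash
python3 mv.py 494.5 -61.8 100;python3 snap.py g scene;python3 - <<'E'
import cv2
b=cv2.imread('pics/scene_g.png')[90:165,210:290]
cv2.imwrite('pics/m_h.png',cv2.resize(b,None,fx=8,fy=8,interpolation=cv2.INTER_CUBIC))
E
```

```text
t 7.15 pos [494.8 -62.1 102. ] F [ 0.3  0.6 -1.4] w 15.1 j [-0.33  0.05  2.1  -0.    0.99 -2.  ]
offset cm [0.03 0.04 0.2 ] rot [ 0.  -0.  -0.1]
```

View pics/m_h.png

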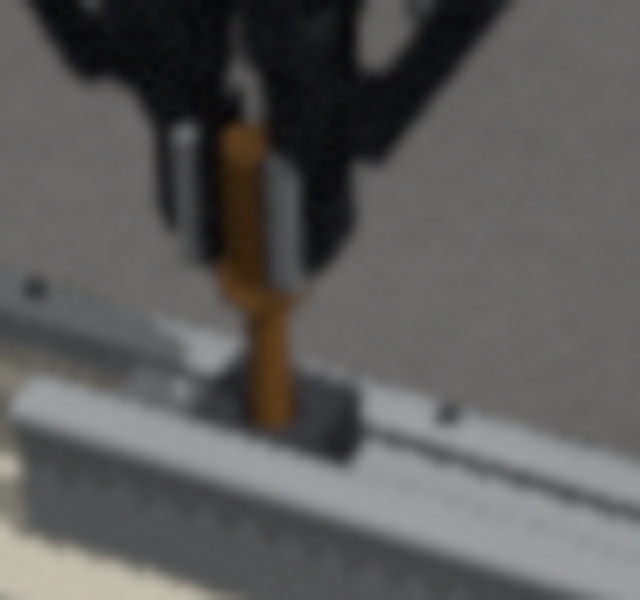

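>>> {"method": "drive_tool", "body": {
  "plan": [
    {"offset": [0,0,0.2],"rot": [0,0,0],"grip": 230},
    {"offset": [0,0,0.4],"rot": [0,0,0],"grip": 230},
    {"offset": [0,0,0.6],"rot": [0,0,0],"grip": 230},
    {"offset": [0,0,0.8],"rot": [0,0,0],"grip": 230},
    {"offset": [0,0,1.0],"rot": [0,0,0],"grip": 230},
    {"offset": [0,0,1.2],"rot": [0,0,0],"grip": 230},
    {"offset": [0,0,1.4],"rot": [0,0,0],"grip": 230},
    {"offset": [0,0,1.4],"rot": [0,0,0],"grip": 230}
  ],
  "newtons": 30
}}

```text
time: 8.0
ee_pos: [494.7, -62.2, 87.9]
orientation: [-0.052, 0.999, 0.0, -0.0]
contact_force: [0.1, 0.3, -1.0]
grip_width: 0.172
```

```bash
python3 mv.py 494.5 -61.8 84
```

```text
t 8.0 pos [494.7 -62.2  87.9] F [ 0.1  0.3 -1. ] w 14.6 j [-0.33  0.07  2.11 -0.    0.96 -2.  ]
offset cm [0.02 0.04 0.39] rot [ 0.  -0.  -0.1]
```

>>> {"method": "drive_tool", "body": {
  "plan": [
    {"offset": [0,0.1,0],"rot": [0,0,0],"grip": 230},
    {"offset": [0,0.3,0],"rot": [0,0,0],"grip": 230},
    {"offset": [0,0.6,0],"rot": [0,0,0],"grip": 230},
    {"offset": [0,1.0,0],"rot": [0,0,0],"grip": 230},
    {"offset": [0,1.4,0],"rot": [0,0,0],"grip": 230},
    {"offset": [0,1.7,0],"rot": [0,0,0],"grip": 230},
    {"offset": [0,1.9,0],"rot": [0,0,0],"grip": 230},
    {"offset": [0,2.0,0],"rot": [0,0,0],"grip": 230}
  ]
}}

```text
time: 8.8
ee_pos: [493.0, -42.1, 88.4]
orientation: [-0.053, 0.999, -0.0, 0.0]
contact_force: [0.0, -1.5, 0.0]
grip_width: 0.174
```

```bash
python3 mv.py 494.5 -61.8 84
```

```text
t 8.8 pos [493.  -42.1  88.4] F [ 0.  -1.5  0. ] w 14.8 j [-0.29  0.06  2.12 -0.    0.96 -1.97]
offset cm [ 0.06 -1.98  0.45] rot [-0.   0.  -0.1]
```

>>> {"method": "drive_tool", "body": {
  "plan": [
    {"offset": [0,0.3,0],"rot": [0,0,0],"grip": 230},
    {"offset": [0,0.8,0],"rot": [0,0,0],"grip": 230},
    {"offset": [0,1.4,0],"rot": [0,0,0],"grip": 230},
    {"offset": [0,2.0,0],"rot": [0,0,0],"grip": 230},
    {"offset": [0,2.6,0],"rot": [0,0,0],"grip": 230},
    {"offset": [0,3.2,0],"rot": [0,0,0],"grip": 230},
    {"offset": [0,3.7,0],"rot": [0,0,0],"grip": 230},
    {"offset": [0,4.0,0],"rot": [0,0,0],"grip": 230}
  ]
}}

```text
time: 9.6
ee_pos: [488.7, -2.0, 88.4]
orientation: [-0.053, 0.999, 0.0, 0.0]
contact_force: [0.6, -1.2, -1.3]
grip_width: 0.168
```

```bash
python3 mv.py 494.5 -61.8 84;python3 snap.py h;python3 - <<'E'
import cv2
b=cv2.imread('pics/scene_h.png')[80:230,140:440]
cv2.imwrite('pics/m_i.png',cv2.resize(b,None,fx=2.6,fy=2.6,interpolation=cv2.INTER_CUBIC))
E
```

```text
t 9.6 pos [488.7  -2.   88.4] F [ 0.6 -1.2 -1.3] w 14.3 j [-0.21  0.05  2.13  0.    0.96 -1.89]
offset cm [ 0.05 -6.01  0.44] rot [ 0.   0.  -0.1]
```

View pics/m_i.png

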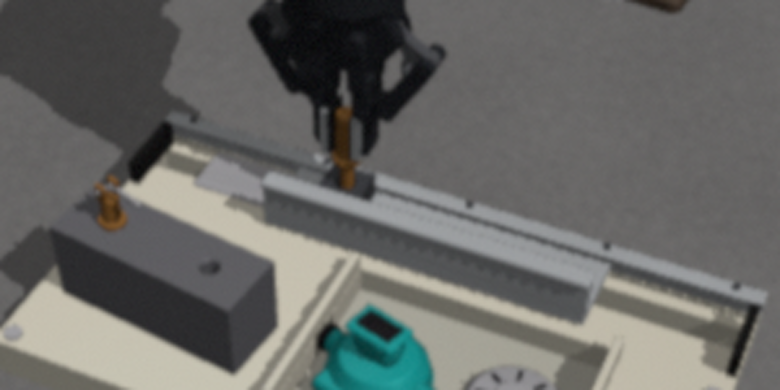

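View pics/top_h.png

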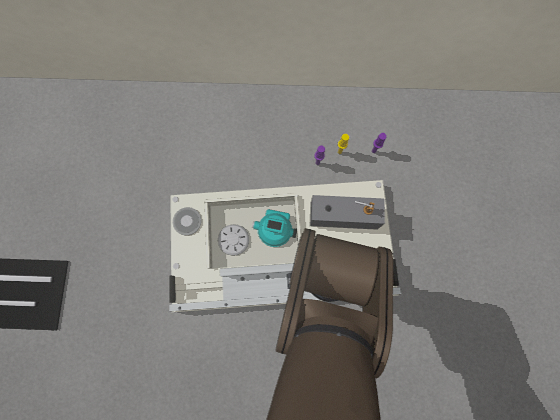

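>>> {"method": "drive_tool", "body": {
  "plan": [
    {"offset": [0,0.3,0],"rot": [0,0,0],"grip": 230},
    {"offset": [0,0.7,0],"rot": [0,0,0],"grip": 230},
    {"offset": [0,1.2,0],"rot": [0,0,0],"grip": 230},
    {"offset": [0,1.7,0],"rot": [0,0,0],"grip": 230},
    {"offset": [0,2.1,0.1],"rot": [0,0,0],"grip": 230},
    {"offset": [0,2.2,0.2],"rot": [0,0,0],"grip": 230},
    {"offset": [0,2.2,0.3],"rot": [0,0,0],"grip": 230},
    {"offset": [0,2.2,0.3],"rot": [0,0,0],"grip": 230}
  ]
}}

```text
time: 10.5
ee_pos: [486.3, 19.7, 85.2]
orientation: [-0.052, 0.999, 0.0, -0.0]
contact_force: [-0.2, -0.1, -0.1]
grip_width: 0.171
```

```bash
python3 mv.py 494.5 -61.8 83
```

```text
t 10.5 pos [486.3  19.7  85.2] F [-0.2 -0.1 -0.1] w 14.6 j [-0.17  0.05  2.14  0.    0.95 -1.84]
offset cm [ 0.04 -8.19  0.21] rot [ 0.1 -0.  -0.1]
```

>>> {"method": "drive_tool", "body": {
  "plan": [
    {"offset": [0,0,0.05],"rot": [0,0,0],"grip": 230},
    {"offset": [0,0,0.1],"rot": [0,0,0],"grip": 230},
    {"offset": [0,0,0.1],"rot": [0,0,0],"grip": 230}
  ]
}}

```text
time: 10.8
ee_pos: [486.7, 19.5, 85.0]
orientation: [-0.052, 0.999, 0.0, 0.0]
contact_force: [0.1, 1.9, 5.2]
grip_width: 0.173
```

```bash
python3 mv.py 494.5 -61.8 83
```

```text
t 10.8 pos [486.7  19.5  85. ] F [0.1 1.9 5.2] w 14.7 j [-0.17  0.05  2.14  0.    0.95 -1.84]
offset cm [ 0.07 -8.17  0.2 ] rot [ 0.   0.  -0.1]
```

>>> {"method": "drive_tool", "body": {
  "plan": [
    {"offset": [0,0,0.05],"rot": [0,0,0],"grip": 230},
    {"offset": [0,0,0.05],"rot": [0,0,0],"grip": 230}
  ]
}}

```text
time: 11.0
ee_pos: [486.9, 19.5, 85.0]
orientation: [-0.052, 0.999, 0.0, 0.0]
contact_force: [-2.3, 2.4, 7.2]
grip_width: 0.173
```

```bash
python3 mv.py 494.5 -61.8 83
```

```text
t 11.0 pos [486.9  19.5  85. ] F [-2.3  2.4  7.2] w 14.7 j [-0.17  0.05  2.14  0.    0.95 -1.84]
offset cm [ 0.1  -8.17  0.19] rot [ 0.   0.  -0.1]
```

>>> {"method": "drive_tool", "body": {
  "plan": [
    {"offset": [0,0.1,0],"rot": [0,0,0],"grip": 230},
    {"offset": [0,0.2,0],"rot": [0,0,0],"grip": 230},
    {"offset": [0,0.3,0],"rot": [0,0,0],"grip": 230},
    {"offset": [0,0.4,0],"rot": [0,0,0],"grip": 230},
    {"offset": [0,0.5,0],"rot": [0,0,0],"grip": 230},
    {"offset": [0,0.6,0],"rot": [0,0,0],"grip": 230}
  ]
}}

```text
time: 11.6
ee_pos: [486.8, 23.0, 85.0]
orientation: [-0.053, 0.999, -0.003, 0.001]
contact_force: [-1.4, -7.3, 5.7]
grip_width: 0.172
```

>>> {"method": "drive_tool", "body": {
  "plan": [
    {"offset": [0,0.1,0],"rot": [0,0,0],"grip": 230},
    {"offset": [0,0.2,0],"rot": [0,0,0],"grip": 230},
    {"offset": [0,0.3,0],"rot": [0,0,0],"grip": 230},
    {"offset": [0,0.4,0],"rot": [0,0,0],"grip": 230},
    {"offset": [0,0.5,0],"rot": [0,0,0],"grip": 230},
    {"offset": [0,0.6,0],"rot": [0,0,0],"grip": 230}
  ]
}}

```text
time: 12.2
ee_pos: [486.2, 28.9, 85.0]
orientation: [-0.053, 0.999, -0.003, 0.001]
contact_force: [-1.5, -5.7, 5.5]
grip_width: 0.172
```

>>> {"method": "drive_tool", "body": {
  "plan": [
    {"offset": [0,0.1,0],"rot": [0,0,0],"grip": 230},
    {"offset": [0,0.2,0],"rot": [0,0,0],"grip": 230},
    {"offset": [0,0.3,0],"rot": [0,0,0],"grip": 230},
    {"offset": [0,0.4,0],"rot": [0,0,0],"grip": 230},
    {"offset": [0,0.5,0],"rot": [0,0,0],"grip": 230},
    {"offset": [0,0.6,0],"rot": [0,0,0],"grip": 230}
  ]
}}

```text
time: 12.8
ee_pos: [485.6, 34.9, 85.0]
orientation: [-0.054, 0.999, -0.003, 0.001]
contact_force: [-1.0, -5.8, 5.2]
grip_width: 0.172
```

>>> {"method": "drive_tool", "body": {
  "plan": [
    {"offset": [0,0.1,0],"rot": [0,0,0],"grip": 230},
    {"offset": [0,0.2,0],"rot": [0,0,0],"grip": 230},
    {"offset": [0,0.3,0],"rot": [0,0,0],"grip": 230},
    {"offset": [0,0.4,0],"rot": [0,0,0],"grip": 230},
    {"offset": [0,0.5,0],"rot": [0,0,0],"grip": 230}
  ]
}}

```text
time: 13.3
ee_pos: [485.1, 39.9, 85.0]
orientation: [-0.054, 0.999, -0.003, 0.001]
contact_force: [-2.3, -7.3, 5.9]
grip_width: 0.172
```

>>> {"method": "drive_tool", "body": {
  "plan": [
    {"offset": [0,0.1,0],"rot": [0,0,0],"grip": 230},
    {"offset": [0,0.2,0],"rot": [0,0,0],"grip": 230},
    {"offset": [0,0.3,0],"rot": [0,0,0],"grip": 230},
    {"offset": [0,0.4,0],"rot": [0,0,0],"grip": 230},
    {"offset": [0,0.5,0],"rot": [0,0,0],"grip": 230},
    {"offset": [0,0.6,0],"rot": [0,0,0],"grip": 230}
  ]
}}

```text
time: 13.9
ee_pos: [484.4, 45.8, 85.0]
orientation: [-0.054, 0.999, -0.003, 0.001]
contact_force: [-1.2, -6.0, 5.8]
grip_width: 0.178
```

>>> {"method": "drive_tool", "body": {
  "plan": [
    {"offset": [0,0.1,0],"rot": [0,0,0],"grip": 230},
    {"offset": [0,0.2,0],"rot": [0,0,0],"grip": 230},
    {"offset": [0,0.3,0],"rot": [0,0,0],"grip": 230},
    {"offset": [0,0.4,0],"rot": [0,0,0],"grip": 230},
    {"offset": [0,0.5,0],"rot": [0,0,0],"grip": 230},
    {"offset": [0,0.6,0],"rot": [0,0,0],"grip": 230}
  ]
}}

```text
time: 14.5
ee_pos: [483.8, 51.8, 85.0]
orientation: [-0.054, 0.999, -0.003, 0.001]
contact_force: [-1.6, -6.5, 6.7]
grip_width: 0.174
```

>>> {"method": "drive_tool", "body": {
  "plan": [
    {"offset": [0,0.1,0],"rot": [0,0,0],"grip": 230},
    {"offset": [0,0.2,0],"rot": [0,0,0],"grip": 230},
    {"offset": [0,0.3,0],"rot": [0,0,0],"grip": 230},
    {"offset": [0,0.4,0],"rot": [0,0,0],"grip": 230},
    {"offset": [0,0.5,0],"rot": [0,0,0],"grip": 230},
    {"offset": [0,0.6,0],"rot": [0,0,0],"grip": 230}
  ]
}}

```text
time: 15.1
ee_pos: [483.1, 58.0, 85.0]
orientation: [-0.053, 0.999, -0.003, 0.001]
contact_force: [-1.8, -5.5, 5.9]
grip_width: 0.175
```

>>> {"method": "drive_tool", "body": {
  "plan": [
    {"offset": [0,0.1,0],"rot": [0,0,0],"grip": 230},
    {"offset": [0,0.2,0],"rot": [0,0,0],"grip": 230},
    {"offset": [0,0.3,0],"rot": [0,0,0],"grip": 230},
    {"offset": [0,0.4,0],"rot": [0,0,0],"grip": 230},
    {"offset": [0,0.5,0],"rot": [0,0,0],"grip": 230},
    {"offset": [0,0.6,0],"rot": [0,0,0],"grip": 230}
  ]
}}

```text
time: 15.7
ee_pos: [481.3, 66.3, 83.4]
orientation: [-0.052, 0.999, 0.0, -0.0]
contact_force: [1.4, -1.5, -1.5]
grip_width: 0.175
```

>>> {"method": "drive_tool", "body": {
  "plan": [
    {"offset": [0,0,0.1],"rot": [0,0,0],"grip": 230},
    {"offset": [0,0,0.2],"rot": [0,0,0],"grip": 230},
    {"offset": [0,0,0.2],"rot": [0,0,0],"grip": 230}
  ]
}}

```text
time: 16.0
ee_pos: [481.3, 66.2, 81.7]
orientation: [-0.052, 0.999, 0.0, -0.0]
contact_force: [0.1, -0.8, -1.1]
grip_width: 0.171
```

>>> {"method": "drive_tool", "body": {
  "plan": [
    {"offset": [0,0,0.1],"rot": [0,0,0],"grip": 230},
    {"offset": [0,0,0.2],"rot": [0,0,0],"grip": 230},
    {"offset": [0,0,0.3],"rot": [0,0,0],"grip": 230},
    {"offset": [0,0,0.3],"rot": [0,0,0],"grip": 230}
  ]
}}

```text
time: 16.4
ee_pos: [481.5, 65.8, 78.6]
orientation: [-0.052, 0.999, -0.0, -0.0]
contact_force: [0.2, -2.9, 0.4]
grip_width: 0.17
```

>>> {"method": "drive_tool", "body": {
  "plan": [
    {"offset": [0,-0.1,0],"rot": [0,0,0],"grip": 230},
    {"offset": [0,-0.1,0.1],"rot": [0,0,0],"grip": 230},
    {"offset": [0,-0.1,0.2],"rot": [0,0,0],"grip": 230},
    {"offset": [0,-0.1,0.3],"rot": [0,0,0],"grip": 230},
    {"offset": [0,-0.1,0.3],"rot": [0,0,0],"grip": 230}
  ]
}}

```text
time: 16.9
ee_pos: [481.2, 65.3, 75.4]
orientation: [-0.052, 0.999, 0.0, -0.0]
contact_force: [1.2, -0.0, -0.3]
grip_width: 0.175
```

Free. On down to just above home (about z 67).

>>> {"method": "drive_tool", "body": {
  "plan": [
    {"offset": [0,0,0.15],"rot": [0,0,0],"grip": 230},
    {"offset": [0,0,0.3],"rot": [0,0,0],"grip": 230},
    {"offset": [0,0,0.45],"rot": [0,0,0],"grip": 230},
    {"offset": [0,0,0.6],"rot": [0,0,0],"grip": 230},
    {"offset": [0,0,0.7],"rot": [0,0,0],"grip": 230},
    {"offset": [0,0,0.7],"rot": [0,0,0],"grip": 230}
  ]
}}

```text
time: 17.5
ee_pos: [481.5, 65.1, 68.6]
orientation: [-0.052, 0.999, 0.0, -0.0]
contact_force: [-0.2, 0.3, -1.0]
grip_width: 0.171
```

>>> {"method": "drive_tool", "body": {
  "plan": [
    {"offset": [0,0,0.05],"rot": [0,0,0],"grip": 230},
    {"offset": [0,0,0.1],"rot": [0,0,0],"grip": 230},
    {"offset": [0,0,0.15],"rot": [0,0,0],"grip": 230},
    {"offset": [0,0,0.2],"rot": [0,0,0],"grip": 230},
    {"offset": [0,0,0.2],"rot": [0,0,0],"grip": 230}
  ]
}}

```text
time: 18.0
ee_pos: [481.7, 65.0, 67.2]
orientation: [-0.052, 0.999, -0.0, -0.0]
contact_force: [-0.4, -0.2, 2.9]
grip_width: 0.177
```

```bash
python3 mv.py 481.5 65 66;python3 snap.py j scene;python3 - <<'E'
import cv2
b=cv2.imread('pics/scene_j.png')[110:200,240:360]
cv2.imwrite('pics/m_j.png',cv2.resize(b,None,fx=6.5,fy=6.5,interpolation=cv2.INTER_CUBIC))
E
```

```text
t 18.0 pos [481.7  65.   67.2] F [-0.4 -0.2  2.9] w 15.1 j [-0.07  0.08  2.15 -0.    0.92 -1.75]
offset cm [ 0.02 -0.    0.12] rot [-0.  -0.  -0.1]
```

View pics/m_j.png

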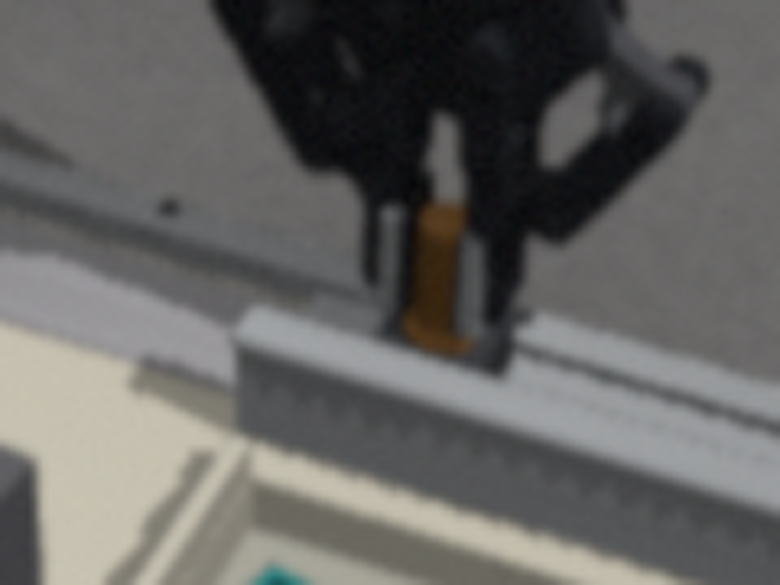

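>>> {"method": "drive_tool", "body": {
  "plan": [
    {"offset": [0,0,-0.05],"rot": [0,0,0],"grip": 190},
    {"offset": [0,0,-0.05],"rot": [0,0,0],"grip": 160},
    {"offset": [0,0,-0.05],"rot": [0,0,0],"grip": 147},
    {"offset": [0,0,-0.05],"rot": [0,0,0],"grip": 147},
    {"offset": [0,0,-0.05],"rot": [0,0,0],"grip": 147}
  ]
}}

```text
time: 18.55
ee_pos: [481.6, 65.1, 67.3]
orientation: [-0.052, 0.999, -0.0, 0.0]
contact_force: [0.0, 0.4, -0.4]
grip_width: 0.421
```

>>> {"method": "drive_tool", "body": {
  "plan": [
    {"offset": [0,0,-1],"rot": [0,0,0],"grip": 147},
    {"offset": [0,0,-2.5],"rot": [0,0,0],"grip": 147},
    {"offset": [0,0,-4.5],"rot": [0,0,0],"grip": 147},
    {"offset": [0,0,-7],"rot": [0,0,0],"grip": 147},
    {"offset": [0,0,-10],"rot": [0,0,0],"grip": 147},
    {"offset": [0,0,-13],"rot": [0,0,0],"grip": 147},
    {"offset": [0,0,-15],"rot": [0,0,0],"grip": 147},
    {"offset": [0,0,-15],"rot": [0,0,0],"grip": 147}
  ]
}}

```text
time: 19.35
ee_pos: [483.8, 65.0, 221.9]
orientation: [-0.052, 0.999, -0.001, 0.004]
contact_force: [0.5, -0.2, 0.0]
grip_width: 0.419
```

```bash
python3 mv.py 481.5 65 66;python3 snap.py k;python3 - <<'E'
import cv2
b=cv2.imread('pics/scene_k.png')[110:280,130:430]
cv2.imwrite('pics/m_k.png',cv2.resize(b,None,fx=2.66,fy=2.66,interpolation=cv2.INTER_CUBIC))
E
```

```text
t 19.35 pos [483.8  65.  221.9] F [ 0.5 -0.2  0. ] w 35.6 j [-0.07 -0.13  2.04  0.    1.23 -1.75]
offset cm [ 0.36  0.05 15.59] rot [-0.1  0.5 -0.1]
```

View pics/m_k.png

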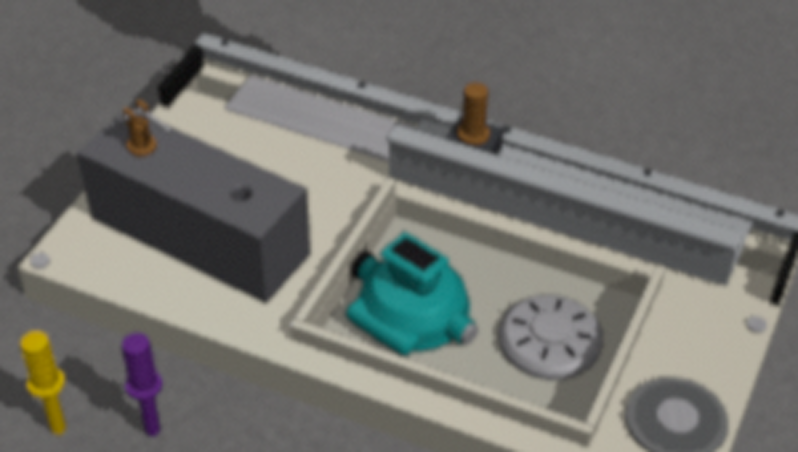

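```bash
python3 - <<'E'
import cv2
from h import *
b=cv2.imread('pics/scene_k.png')[130:180,280:340]
cv2.imwrite('pics/m_l.png',cv2.resize(b,None,fx=10,fy=10,interpolation=cv2.INTER_CUBIC))
for z in(58,62,98):print(z,(proj('scene',(481.5,66.5,z))-[280,130]+.5)*10)
E
```

```text
58 [280.34295616 308.29226473]
62 [281.37451488 291.55026628]
98 [290.95153701 136.11704984]
```

View pics/m_l.png

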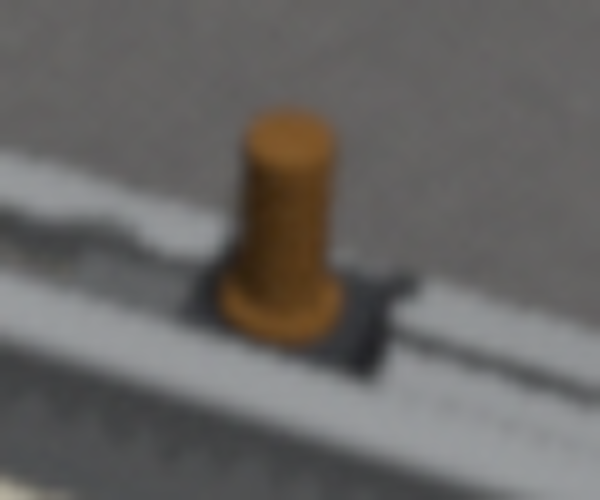

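The close view shows the collar sitting flat on the guide block. The head top is at crop pixel (290,137), against (291,136) predicted for fully home, and the pin stands upright.

```bash
python3 -c "
from station import arm
print(arm.finish_job())"
```

```text
the job is handed in; nothing more can be done
None
```

The gate is shut and locked: the drop pin went fully home with its collar on the guide block, and I handed the job in at about 19.4 s of the 58 s allowed. The hand-in reports no verdict, so this rests on my own checks.

- **What I did:** I took the bronze pin from the tool block, lowered it into the guide bore and slid the gate about 82 mm with the tip clear of the strip. I then pressed about 6 N on the strip and felt along it in roughly 6 mm steps. The tip dropped into the slot about 129 mm from the starting point. I eased the pin back 1 mm, as it touched one wall with about 3 N, then seated it, released it and lifted clear.
- **Seating:** the collar stopped the pin 17.8 mm below the strip contact height, against 18 mm nominal.
- **Forces:** sideways readings reached about 7 N and downward contact at most about 8 N, against the 35 N limit. These are readings at the end of each move; I saw nothing in between.
- **Last picture:** the pin stands upright with its head top within about 0.1 px of where a fully home pin should appear. The gripper is well clear. The bystanders look unmoved to the eye; I did not measure them.
- **What disagreed:** the two cameras differed by about 3 to 6 mm along y at first, so I positioned the pin relative to the bore. I did not measure the gate's joint value, because its starting value is unknown. The slot engagement places it between 0.120 and 0.175.

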